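Clear the cutter bed and key the cutter on

TASK

Before the leather cutter is switched on its bed must be clear: take the blue-handled glue brush off the bed and lay it flat, lengthwise, in the empty wide compartment of the tool tray. Then take the red key from its wooden stand, push it fully home into the slot of the brass key switch on the grey console, and turn it clockwise until it stops at the green mark. Leave the key in the switch and do not disturb the other things on the bench.

Things in the scene. Friction and masses are not known exactly. Their poses are not given: they have to be found in the camera images.
- cutter: White flatbed leather cutter fixed to the bench, 340 (x) x 280 (y) mm; its bed is a flat grey surface 60 mm above the bench. A gantry 142 mm high is parked along its +y edge (y above +80 mm). Origin: centre of its underside.
- brush: Flat glue brush, 190 mm long, about 70 g, lying on the cutter's bed. Origin: middle of its length, on its underside. +x points to the bristles; z up. Blue handle 20 mm wide (y) and 16 mm high (z) from x = -95 to +20 mm, then steel ferrule 34 mm wide to x = +52 mm, then bristles 32 mm wide to +95 mm.
- brush_grip (a point): Middle of the brush, 8 mm above its underside, on the handle near the centre of mass; the handle is 20 mm wide (y) here.
- brush_tip (a point): Bristle end of the brush, 8 mm above its underside.
- brush_butt (a point): Handle end of the brush, 8 mm above its underside.
- tray_wide (a point): Centre of the floor of the empty wide compartment of the wooden tool tray (fixed). The compartment is 225 mm long along x and 90 mm wide along y; its walls rise 14 mm above the floor, which is 4 mm above the bench. The whole tray is 237 x 146 x 18 mm; its narrow compartment lies on the -y side.
- stand: Dark wooden key stand, fixed, 70 (x) x 50 (y) x 36 mm high, with a slot 20.5 mm (x) by 8.5 mm (y), 30 mm deep, in its top. The key stands in it. Origin: centre of its underside.
- key: Key, upright, 66 mm tall, about 60 g. Origin: centre of the lower end of its blade; z up. Steel blade 18 mm (x) by 6 mm (y), 26 mm long; its lowest 3 mm is tapered to 14 by 4 mm. Above it a red flat grip 36 mm (x) by 12 mm (y) by 40 mm high, whose lower edge acts as the stop. Works either way round (half turn about z).
- key_grip (a point): Where to hold the key: on its axis, 52 mm above the blade's lower end (26 mm above the lower edge of the red grip, 14 mm below its top); held across y it is 12 mm thick.
- console: Fixed grey console, 160 x 140 x 40 mm. In its middle stands the brass switch barrel, 50 mm in diameter, inside a fixed black guard ring of 68 mm diameter, flush with the barrel's top 74 mm above the bench. Origin: centre of the console's underside.
- slot_mouth (a point): Centre of the slot's mouth in the barrel's top face, 74 mm above the bench. Turns with the barrel: x runs along the slot, z up. Slot 20.5 mm (x) by 8.5 mm (y), 30 mm deep; a lead-in widens it by 4 mm on each side over the top 5 mm. Fully home, the key's red grip rests on the top face and the blade end is 26 mm below the mouth.
- key_switch (a joint): Turn of the barrel, rad: 0 at the red mark (off), grows clockwise seen from above to a stop at 1.05 at the green mark (on). Light friction (0.06 N m), stays where it is left. The key has up to about 0.2 rad of play in the slot.
- folder: Bystander: flat ivory-coloured bone folder 132 x 24 x 6 mm lying in the tray's narrow compartment.
- rivet_tin: Bystander: round brass tin, 60 mm diameter, 30 mm high.
- template: Bystander: loose plywood template 60 x 120 x 6 mm lying flat.
There are look-alikes about, which are no part of the job. Of the things shaped like the console, the grey one is meant.

How it is judged:
By the outcome, as a careful person would: the job done as asked, in the order asked, and still so for the second after the job is handed in, with the robot touching nothing.
It also fails if it takes over 72 s, if anything falls off the work surface, if the arm or the gripper's body presses on something with over 40 N, if the wrist force passes 120 N, or if a joint passes its speed limit or range.

ROBOT

A 6-joint arm with a two-finger parallel gripper is mounted at the origin on the work surface. World frame = base frame: x ahead of the robot, y to its left, z up, the work surface at z = 0. Lengths are in m, angles in degrees, forces in N, time in s.
With the tool pointing down it reaches from about 0.375 to 0.9 m from the base axis. Payload 3.1 kg.
Tool frame: the origin (TCP) lies at the very end of the fingers, on their centre line; the grasp point (between the pads) lies 19 mm behind it (grip_point_offset is the distance from the TCP to the grasp point, in m); y points along the fingers, x is the direction in which the jaws open and shut, and the axes are right-handed (so a half turn about y gives the same grasp; the last joint's range is limited). The gripper opens to 87 mm and grips with 3 to 60 N. Pads are 19 mm wide; open, the fingers measure 117 mm over their backs; the gripper's body (75 mm by 190 mm) begins 51 mm behind the grasp point.
Start: joints at [53.829, 30.224, 82.088, -0, 67.689, -10.227], TCP at [0.273, 0.562, 0.187] pointing down, gripper open.
Joint ranges: [-176.69, 176.69], [-43.24, 126.21], [12.49, 139.97], [-82, 262], [0, 151.66], [-163.58, 163.58]. Speed limits (degrees/s): [159.86, 159.86, 180, 180, 180, 180].

INTERFACE

Orientations are given as a 3x3 rotation matrix whose columns are the frame's x, y, z axes.
In Python, from rig import * gives the robot as it stands.
- The arm moves only by the tool send_rows, never from a script. Its argument "moves" is text: rows parted by semicolons, each of 5 numbers parted by spaces: the finger opening in mm, from 0 to 87, then the shift along the tool's x, y, z in mm, then the turn about the tool's y in degrees. In form: fingers dx dy dz yaw; .... A call has 1 to 20 rows; each row shifts and turns the commanded pose from where the row before left it, along the tool's axes as they then stand; what a row does not reach is not made up. A row lasts 1/12 s, in which the tool goes at most 41.7 mm and 7.16 degrees, less where a joint would pass 70% of its speed; a pose out of reach is approached as far as the arm can. A call is refused whole if a number of a shift passes 41.7 or a number of a turn 7.16, either way. A call with a gripper value outside its range is refused whole. The fingers move at their own pace and stop on an object; the grip force is fixed at half the most. Time passes only in rows, so rows that do not move let the fingers close. It gives the time, the measured TCP pose, the force and the opening at its end, in the units of the state.
- read_state(): the state, without advancing time (a new reading comes with each control period).
- capture(name): name is "side" or "top" or "wrist"; returns a dict with "image" (420x560x3 uint8, blue, green, red), "z_map" (420x560 float32, m along the optical axis (not along the pixel's ray), 0 where there is no reading), "mtx" (3x3 intrinsics, pixels), "distortion" ([k1, k2, p1, p2, k3] as OpenCV has them; the pictures are not rectified), "origin" and "rotation" of the camera in the world; the wrist camera has in their place "tool_from_camera" (4x4, takes a point from camera to tool coordinates, whose origin is the TCP and whose axes are the tool frame's). Camera axes: x right, y up, looking along -z (the intrinsics and any distortion apply to the point x, -y, -z); pixel columns grow to the right and rows downward; lengths in m; the calibration is good to about 2 mm. A picture is of the moment at which its call begins: read the wrist's pose just before it.
- hand_in(): hands the job in, once; it reports no verdict.
Trained networks look in a picture, given as the dict that the camera call returned (one of the last four; its "shot" number tells which), for a name from the list of things; names that differ only in an ending like _2 or _b are one class to them, and where a whole thing is asked for, a point or a joint stands for the part that bears it (a point fixed in the world has none). Each returns a list of dicts, best first, with "p" (0 to 1); they miss things now and then, are a little off and sometimes report something else, mostly with a low value. They report only what shows in the picture. A call takes as long as a camera call. They do not tell look-alikes from the thing itself.
- search_frame(picture, name): "bbox" ([left, top, right, bottom] in pixels, round what is visible of it).
- masks_of(picture, name): "region" (420x560 bool, what is visible of it) and "bbox" ([left, top, right, bottom] in pixels, round what is visible of it).
- mark_of(picture, name): "pixel" ([row, column] in pixels: a listed point, or the origin of a listed thing).
The state is a dict: "time_s": time; "joint_positions": joint angles; "qvel": joint speeds; "tau": joint torques, N m; "position": TCP position; "tcp_rot": TCP orientation; "force": force on the tool from outside, world axes, zero at the start; "moment": the same for the moment, N m; "opening": opening from 0.0 (shut) to 1.0 (fully open).
Only numpy, scipy, OpenCV 4.12 (cv2) and the standard library are available. Lean on these libraries where they do the work, as an engineer would, in place of code of your own. Each camera call takes 0.05 s, during which the arm holds its last target. There are 200 camera calls.

## Working session

There is one attempt and no reset: what is moved stays moved. The work goes in short steps, Python scripts to look and compute and a tool call to move; the robot and the scene stay as the last step left them, time stands still between calls to the robot, and variables do not carry over. Pictures are saved under pics/ and viewed, about 8 in all and at most 12, crops included, and the job is handed in when it is done.

Besides the shell and the picture viewer there is one more tool, called as name(argument=value, ...), one argument or row to a line, values as JSON. send_rows: Moves the arm, as the interface text tells. Its arguments: {"type":"object","properties":{"moves":{"type":"string"}},"required":["moves"]}

```bash
ls; mkdir -p pics; cat > h.py <<'E'
from rig import *
import numpy as np, cv2
def pose(c):
    if 'origin' in c: return np.array(c['rotation']),np.array(c['origin'])
    s=c['st']; T=np.array(c['tool_from_camera']); R=np.array(s['tcp_rot']); return R@T[:3,:3], R@T[:3,3]+np.array(s['position'])
def cap(n):
    s=read_state(); c=capture(n); c['st']=s; return c
def ray(c,rc):
    p=cv2.undistortPoints(np.array([[[rc[1],rc[0]]]],float),np.array(c['mtx']),np.array(c['distortion']))[0,0]
    R,o=pose(c); return o,R@np.array([p[0],-p[1],-1.])
def at_z(c,rc,z):
    o,d=ray(c,rc); return o+d*(z-o[2])/d[2]
def at_depth(c,rc):
    r,k=int(round(rc[0])),int(round(rc[1])); w=c['z_map'][max(r-1,0):r+2,max(k-1,0):k+2]; w=w[w>0]
    o,d=ray(c,rc); return o+d*np.median(w) if len(w) else None
def tri(c1,p1,c2,p2):
    o1,d1=ray(c1,p1);o2,d2=ray(c2,p2)
    A=np.stack([d1,-d2],1); t=np.linalg.lstsq(A,o2-o1,rcond=None)[0]
    a=o1+t[0]*d1;b=o2+t[1]*d2; return (a+b)/2,np.linalg.norm(a-b)
def proj(c,P):
    R,o=pose(c); q=R.T@(np.array(P)-o); q=q*[1,-1,-1]
    p=cv2.projectPoints(q.reshape(1,1,3),np.zeros(3),np.zeros(3),np.array(c['mtx']),np.array(c['distortion']))[0][0,0]; return p[1],p[0]
E
python3 - <<'E'
from h import *
np.set_printoptions(precision=4,suppress=True)
s=read_state();print(s)
T=cap('top');S=cap('side')
cv2.imwrite('pics/top.png',T['image']);cv2.imwrite('pics/side.png',S['image'])
for n in ['brush_grip','brush_tip','brush_butt','tray_wide','stand','key','key_grip','console','slot_mouth','cutter','template','rivet_tin','folder']:
  for nm,c in (('T',T),('S',S)):
    for m in mark_of(c,n)[:3]: print(n,nm,np.round(m['pixel'],1),round(m['p'],2),at_depth(c,m['pixel']))
E
```

```text
pics
{'time_s': 0.0, 'joint_positions': array([ 53.8282,  30.2793,  82.1545,  -0.0004,  67.6877, -10.2272]), 'qvel': array([ 0.0272,  0.0818, -0.0609,  0.1167,  0.0907,  0.0525]), 'tau': array([  0.0003, -44.0031, -17.6595,   0.0633,   0.0582,  -0.0002]), 'position': array([0.2729, 0.5614, 0.1862]), 'tcp_rot': array([[ 0.4375, -0.0012, -0.8992],
       [ 0.8992, -0.0017,  0.4375],
       [-0.0021, -1.    ,  0.0004]]), 'force': array([-0.4242,  0.2136, -0.5594]), 'moment': array([ 0.01  , -0.0447, -0.0023]), 'opening': 1.0014401695059127}
brush_grip T [167.7 180.6] 0.83 [0.5607 0.2255 0.0767]
brush_grip T [136.1 178.7] 0.4 [0.6483 0.2339 0.0743]
brush_grip T [179.8 161.3] 0.19 [0.5319 0.2796 0.0624]
brush_grip S [165.2 277.5] 0.78 [0.557  0.2149 0.0689]
brush_tip T [138.  177.4] 0.83 [0.6429 0.237  0.0749]
brush_tip S [157.1 300.8] 0.87 [0.6516 0.2315 0.073 ]
brush_butt T [204.8 190.8] 0.89 [0.4641 0.1995 0.0603]
brush_butt S [169.7 251.8] 0.91 [0.467  0.213  0.0721]
tray_wide T [165.5 348.6] 0.84 [ 0.5816 -0.2267  0.0042]
tray_wide T [234.3 260.6] 0.2 [0.388  0.0171 0.0295]
tray_wide
[... 758 characters left out ...]
 T [256.1 438.6] 0.8 [ 0.3249 -0.4353  0.0735]
slot_mouth T [163.9 262. ] 0.51 [0.5699 0.0111 0.0728]
slot_mouth S [331.2 325.7] 0.79 [ 0.3333 -0.4217  0.0638]
slot_mouth S [192.2 315. ] 0.66 [0.5715 0.0086 0.0708]
slot_mouth S [171.  157.8] 0.58 [0.2022 0.3252 0.0729]
cutter T [178. 163.] 0.85 [0.5373 0.2758 0.0602]
cutter S [175.6 264.1] 0.63 [0.4942 0.1812 0.0604]
template T [239.6 333.9] 0.64 [ 0.3748 -0.1804  0.0054]
template S [271.6 284. ] 0.59 [ 0.3729 -0.1885  0.0066]
rivet_tin T [234.1 261.4] 0.82 [0.3885 0.015  0.0295]
rivet_tin S [227.  253.6] 0.89 [ 0.3759 -0.0072  0.0194]
folder T [166.8 376.8] 0.73 [ 0.5756 -0.3037  0.0096]
folder S [276.1 386.1] 0.86 [ 0.5765 -0.3075  0.008 ]
```

View pics/top.png

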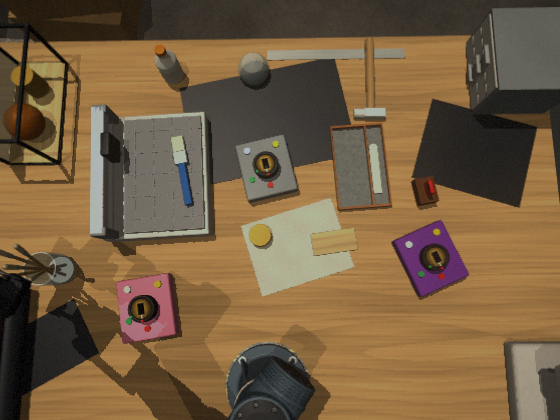

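View pics/side.png

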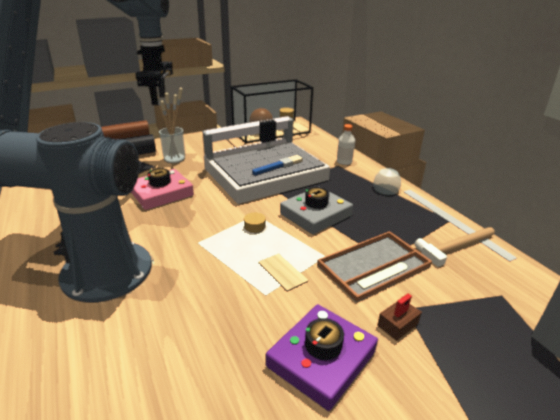

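The top view shows three consoles: grey at (row 168, col 267), pink at (308,147) and purple at (258,434). The grey one is meant. The brush lies on the cutter bed at (170,182), the empty wide compartment is at (166,350), and the key stand is at (190,425). I'll refine these and check in one crop.

```bash
python3 - <<'E'
from h import *
np.set_printoptions(precision=4,suppress=True)
T=cap('top');S=cap('side')
print(T['origin'],T['mtx'][0,0],S['origin']);W=cap('wrist');print(W['tool_from_camera'],W['mtx'][0,0])
a=cv2.resize(T['image'][120:215,225:315],None,fx=6,fy=6,interpolation=cv2.INTER_CUBIC)[:570,:]
b=cv2.resize(T['image'][165:220,400:450],None,fx=5,fy=5,interpolation=cv2.INTER_CUBIC)
pad=np.zeros((570,250,3),np.uint8);pad[:275]=b;pad[285:]=cv2.resize(T['image'][125:220,160:210],(250,285))[:285]
cv2.imwrite('pics/crop.png',np.hstack([a,pad]))
def rect(c,n,z,near):
    best=None
    for m in masks_of(c,n):
        r=np.argwhere(m['region'])
        P=np.array([at_z(c,q,z)[:2] for q in r]);ct=P.mean(0)
        if best is None or np.linalg.norm(ct-near)<best[0]: best=(np.linalg.norm(ct-near),P,m['p'])
    rc=cv2.minAreaRect((best[1]*1000).astype(np.float32)); print(n,z,best[2],'mean',best[1].mean(0),'rect',rc)
rect(T,'brush',.076,(.56,.22));rect(T,'tray_wide',.018,(.57,-.24)) if 0 else None
rect(T,'stand',.036,(.5,-.42));rect(T,'key',.076,(.5,-.42));rect(T,'console',.04,(.55,0))
rect(T,'folder',.01,(.57,-.3))
E
```

```text
[ 0.2655 -0.0506  1.1775] 432.1937993103797 [ 0.0399 -0.801   0.6032]
[[ 1.     -0.0005  0.0006  0.0006]
 [ 0.0007  0.2683 -0.9633 -0.1971]
 [ 0.0003  0.9633  0.2683  0.073 ]
 [ 0.      0.      0.      1.    ]] 358.76347090699073
brush 0.076 0.77 mean [0.5662 0.2236] rect ((555.6007690429688, 221.66885375976562), (189.92120361328125, 35.995513916015625), 11.048766136169434)
stand 0.036 0.92 mean [ 0.5011 -0.417 ] rect ((503.71710205078125, -420.57635498046875), (77.31752014160156, 61.83339309692383), 8.677332878112793)Traceback (most recent call last):
  File "<stdin>", line 17, in <module>
  File "<stdin>", line 15, in rect
TypeError: 'NoneType' object is not subscriptable
```

View pics/crop.png

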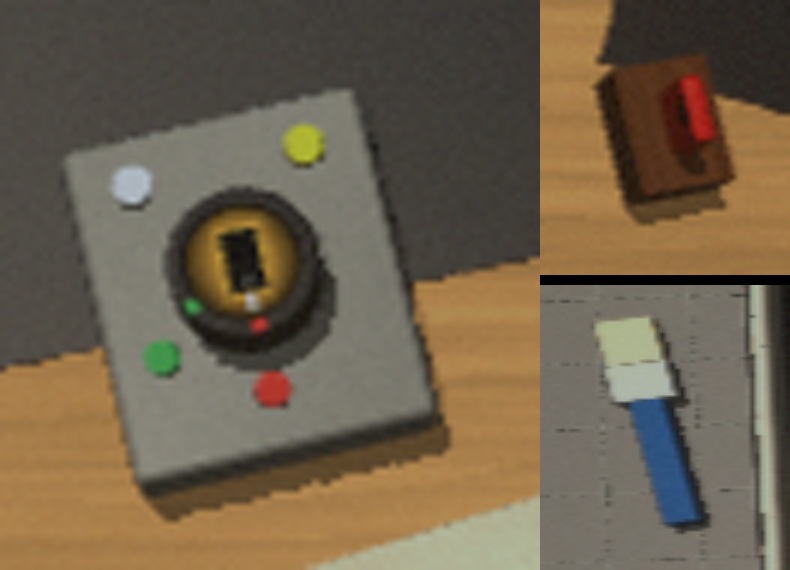

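The crop confirms the grey console: pointer at its red mark (bottom), green mark clockwise from it, slot about 11° off x. The red key stands upright in its stand, and the brush lies free on the bed. Next I'll fix the remaining poses, with a helper for move sizes.

```bash
cat >> h.py <<'E'
def plan(x,y,z,yaw):
    s=read_state();R=np.array(s['tcp_rot']);p=np.array(s['position'])
    cur=np.degrees(np.arctan2(R[1,0],R[0,0])); d=(cur-yaw+180)%360-180
    Y=np.radians(yaw);D=np.array([x,y,z])-p; c,sn=np.cos(Y),np.sin(Y)
    v=np.array([D@[c,sn,0],-D[2],D@[sn,-c,0]])*1000   # shifts in final tool axes
    c,sn=R[0,0],R[1,0]; w=np.array([D@[c,sn,0],-D[2],D@[sn,-c,0]])*1000
    print('t %.2f pos'%s['time_s'],p.round(4),'yaw %.1f'%cur,'F',np.round(s['force'],1),'open %.3f'%s['opening'],'| turn',round(d,1),'then dx dy dz',v.round(1),' (or unturned axes',w.round(1),') tilt',R[:,1].round(3))
E
python3 - <<'E'
from h import *
np.set_printoptions(precision=4,suppress=True)
T=cap('top');S=cap('side')
mk={}
for n in ['brush_grip','brush_tip','brush_butt','tray_wide','key_grip']:
  a=mark_of(T,n)[0]['pixel'];b=mark_of(S,n)[0]['pixel'];print(n,*tri(T,a,S,b))
for ps in ([171,267],): pass
# console/tray outlines by picked pixel corners, z known
for nm,z,cs in (('console .04',.04,[(146.5,236),(135,283.5),(203-3,246.5+2),(190,297.5)]),('tray .018',.018,[(125,331),(125,384),(211,336),(208,390)])):
  print(nm,[at_z(T,c,z)[:2].round(4) for c in cs])
print('slot',at_z(T,(120+260/6,225+242/6),.074), at_z(T,(120+233/6,225+237/6),.074),at_z(T,(120+290/6,225+248/6),.074))
print('pot',at_depth(T,(268,60)),at_depth(T,(270,35)))
plan(.5556,.2217,.26,101)
E
```

```text
brush_grip [0.5689 0.2295 0.0561] 0.004701139727986632
brush_tip [0.6489 0.2342 0.0871] 0.00760202071916071Traceback (most recent call last):
  File "<stdin>", line 6, in <module>
IndexError: list index out of range
```

```bash
python3 - <<'E'
from h import *
np.set_printoptions(precision=4,suppress=True)
T=cap('top')
for nm,z,cs in (('console .04',.04,[(146.5,236),(135,283.5),(200,248.5),(190,297.5)]),('tray .018',.018,[(125,331),(125,384),(211,336),(208,390)])):
  print(nm,[at_z(T,c,z)[:2].round(4) for c in cs])
print('slot',at_z(T,(120+260/6,225+242/6),.074), at_z(T,(120+233/6,225+237/6),.074),at_z(T,(120+290/6,225+248/6),.074))
print('pot',at_depth(T,(268,60)),at_depth(T,(270,35)))
plan(.5556,.2217,.20,101)
E
```

```text
console .04 [array([0.6287, 0.0842]), array([ 0.66 , -0.046]), array([0.4795, 0.0491]), array([ 0.5056, -0.0825])]
tray .018 [array([ 0.6953, -0.1792]), array([ 0.6934, -0.3268]), array([ 0.4512, -0.1867]), array([ 0.4583, -0.3326])]
slot [0.571  0.0023 0.074 ] [0.5833 0.0045 0.074 ] [ 0.5574 -0.0004  0.074 ]
pot [0.3001 0.5194 0.0886] [0.2947 0.5641 0.1201]
t 2.15 pos [0.2734 0.562  0.1871] yaw 64.1 F [ 0.1 -0.4 -1.1] open 1.000 | turn -36.9 then dx dy dz [-387.9  -12.9  212.1]  (or unturned axes [-182.5  -12.9  402.7] ) tilt [-0. -0. -1.]
```

```bash
sed -i 's/D@\[sn,-c,0\]/D@[-sn,c,0]/g' h.py
```

send_rows(
  moves="87 0 -35 0 0;87 0 -35 0 0;87 0 -35 0 0;87 -15.2 0 -33.6 0;87 -15.2 0 -33.6 0;87 -15.2 0 -33.6 0;87 -15.2 0 -33.6 0;87 -15.2 0 -33.6 0;87 -15.2 0 -33.6 0;87 -15.2 0 -33.6 0;87 -15.2 0 -33.6 0;87 -15.2 0 -33.6 0;87 -15.2 0 -33.6 0;87 -15.2 0 -33.6 0;87 -15.2 0 -33.6 0;87 0 25 0 -7;87 0 25 0 -7;87 0 25 0 -7;87 0 0 0 -7;87 0 0 0 -7",
)

```text
time_s: 3.82
position: [0.5547, 0.221, 0.2148]
tcp_rot: [[-0.163, -0.005, -0.987], [0.987, -0.001, -0.163], [-0.0, -1.0, 0.005]]
force: [1.0, -0.2, 0.3]
opening: 1.002
```

send_rows(
  moves="60 0 0 0 -2;60 0 0 0 0;60 0 0 0 0",
)

```text
time_s: 4.07
position: [0.5562, 0.2216, 0.2171]
tcp_rot: [[-0.191, -0.0, -0.982], [0.982, 0.0, -0.191], [0.0, -1.0, 0.0]]
force: [-0.4, -0.5, -0.2]
opening: 0.855
```

```bash
cat > w.py <<'E'
from h import *
import sys
np.set_printoptions(precision=4,suppress=True)
W=cap('wrist');cv2.imwrite('pics/%s.png'%sys.argv[1],W['image'])
for n in sys.argv[2:]:
    for m in mark_of(W,n)[:2]: print(n,np.round(m['pixel'],1),round(m['p'],2),at_depth(W,m['pixel']))
E
python3 - <<'E'
from h import *
np.set_printoptions(precision=4,suppress=True)
W=cap('wrist');cv2.imwrite('pics/w1.png',W['image'])
for n in ['brush_grip','brush_tip','brush_butt']:
    for m in mark_of(W,n)[:1]: print(n,np.round(m['pixel'],1),round(m['p'],2),at_depth(W,m['pixel']))
for m in masks_of(W,'brush')[:2]:
    r=np.argwhere(m['region']); 
    P=np.array([at_depth(W,q) for q in r if W['z_map'][q[0],q[1]]>0])
    print(m['p'],len(r),m['bbox'],'z pct',np.percentile(P[:,2],[5,50,95]))
    P=P[P[:,2]>.068]; print(cv2.minAreaRect((P[:,:2]*1000).astype(np.float32)))
plan(.5556,.2217,.062,101)
E
```

```text
brush_tip [273.4 276.6] 0.65 [0.648  0.2387 0.0737]
brush_butt [ 89.5 274.5] 0.68 [0.4689 0.2021 0.0753]
0.6 4836 [261.0, 85.2, 295.1, 277.1] z pct [0.0729 0.0752 0.0759]
((558.3798828125, 222.4351806640625), (189.7578582763672, 33.21503829956055), 10.807883262634277)
t 4.32 pos [0.5562 0.2217 0.2173] yaw 101.0 F [-0.6  0.1 -1.2] open 0.709 | turn 0.0 then dx dy dz [  0.1 155.3   0.6]  (or unturned axes [  0.2 155.3   0.6] ) tilt [ 0.  0. -1.]
```

View pics/w1.png

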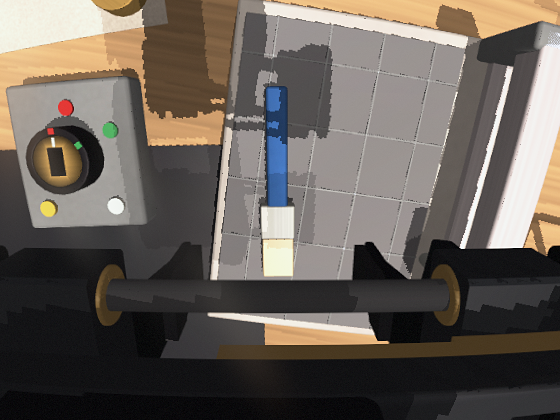

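The wrist view shows the brush at (85–277, 261–295), alone on the bed. Its centre is (0.558, 0.222) and its top is 75.5 mm up, which matches. Descending to grasp it.

send_rows(
  moves="60 0 35 -2 0;60 0 35 0 0;60 0 35 0 0;60 0 30 0 0;60 0 14 0 0;60 0 5 0 0;60 0 0 0 0;60 0 0 0 0;0 0 0 0 0;0 0 0 0 0;0 0 0 0 0;0 0 0 0 0;0 0 0 0 0;0 0 0 0 0;0 0 0 0 0",
)

```text
time_s: 5.57
position: [0.5582, 0.222, 0.0633]
tcp_rot: [[-0.192, 0.0, -0.981], [0.981, 0.0, -0.192], [-0.0, -1.0, -0.0]]
force: [0.0, -0.1, -0.4]
opening: 0.247
```

```bash
python3 -c "
from h import *
plan(.558,.222,.2,101)"
```

```text
t 5.57 pos [0.5582 0.222  0.0633] yaw 101.1 F [ 0.  -0.1 -0.4] open 0.247 | turn 0.1 then dx dy dz [   0.  -136.7    0.2]  (or unturned axes [   0.  -136.7    0.2] ) tilt [ 0.  0. -1.]
```

send_rows(
  moves="0 0 -15 0 0;0 0 -30 0 0;0 0 -35 0 0;0 0 -35 0 0;0 0 -22 0 0;0 0 0 0 0;0 0 0 0 0",
)

```text
time_s: 6.15
position: [0.559, 0.2222, 0.2018]
tcp_rot: [[-0.192, 0.004, -0.981], [0.981, 0.001, -0.192], [-0.0, -1.0, -0.004]]
force: [0.4, 0.0, 0.2]
opening: -0.0
```

```bash
python3 -c "
from h import *
plan(.574,-.234,.2,91.6)"
```

```text
t 6.15 pos [0.559  0.2222 0.2018] yaw 101.1 F [0.4 0.  0.2] open -0.000 | turn 9.5 then dx dy dz [-456.4    1.8   -2.3]  (or unturned axes [-450.6    1.8   72.8] ) tilt [ 0.004  0.001 -1.   ]
```

The fingers closed on nothing: they hadn't finished closing when the lift began. Looking again.

```bash
cat > b.py <<'E'
from h import *
import sys
np.set_printoptions(precision=4,suppress=True)
for cn in ('wrist','top'):
  W=cap(cn);cv2.imwrite('pics/%s_%s.png'%(sys.argv[1],cn),W['image'])
  for m in masks_of(W,'brush')[:2]:
    r=np.argwhere(m['region'])
    P=np.array([at_depth(W,q) for q in r if W['z_map'][q[0],q[1]]>0])
    print(cn,m['p'],len(r),m['bbox'],'z pct',np.percentile(P[:,2],[2,5,50,95]))
    P=P[P[:,2]>np.percentile(P[:,2],50)-.01]; print(cv2.minAreaRect((P[:,:2]*1000).astype(np.float32)))
  for n in ['brush_tip','brush_butt']:
    for m in mark_of(W,n)[:1]: print(n,np.round(m['pixel'],1),round(m['p'],2),at_depth(W,m['pixel']))
E
python3 b.py a; python3 -c "
from h import *
plan(.558,.222,.063,101)"
```

```text
wrist 0.71 4109 [256.4, 81.9, 296.9, 246.1] z pct [0.0725 0.0736 0.0754 0.076 ]
((539.1838989257812, 218.75473022460938), (150.61134338378906, 33.46932601928711), 10.750741958618164)
brush_butt [ 84.3 273.8] 0.66 [0.4688 0.2015 0.0755]
top 0.71 484 [172.2, 144.7, 193.7, 204.3] z pct [0.0681 0.0706 0.076  0.0781]
((543.0859375, 221.22299194335938), (163.81529235839844, 30.460912704467773), 9.207700729370117)
brush_tip [135.3 175.9] 0.67 [0.5554 0.1693 0.3469]
brush_butt [207.1 187.8] 0.77 [0.4577 0.2068 0.0624]
t 6.55 pos [0.5576 0.2218 0.199 ] yaw 101.1 F [ 0.6 -0.5  0.3] open 0.007 | turn 0.1 then dx dy dz [ 1.00e-01  1.36e+02 -4.00e-01]  (or unturned axes [ 1.00e-01  1.36e+02 -4.00e-01] ) tilt [-0.002 -0.    -1.   ]
```

View pics/a_wrist.png

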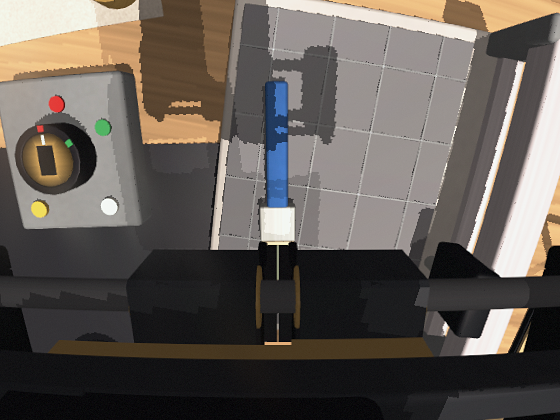

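The picture shows the brush undisturbed: butt at (84,274), same place as before. I'll retry with a longer closing time.

send_rows(
  moves="50 0 20 0 0;50 0 20 0 0;50 0 20 0 0;50 0 15 0 0;50 0 0 0 0;50 0 0 0 0;50 0 0 0 0;50 0 0 0 0;50 0 0 0 0;50 0 25 0 0;50 0 25 0 0;50 0 11 0 0;50 0 0 0 0;50 0 0 0 0",
)

```text
time_s: 7.72
position: [0.5582, 0.222, 0.0643]
tcp_rot: [[-0.192, -0.0, -0.981], [0.981, -0.0, -0.192], [-0.0, -1.0, 0.0]]
force: [1.1, 0.3, 0.4]
opening: 0.575
```

send_rows(
  moves="0 0 0 0 0;0 0 0 0 0;0 0 0 0 0;0 0 0 0 0;0 0 0 0 0;0 0 0 0 0;0 0 0 0 0;0 0 0 0 0;0 0 0 0 0;0 0 0 0 0;0 0 0 0 0;0 0 0 0 0",
)

```text
time_s: 8.72
position: [0.5581, 0.222, 0.0641]
tcp_rot: [[-0.192, -0.0, -0.981], [0.981, -0.0, -0.192], [0.0, -1.0, 0.0]]
force: [-0.9, -0.6, -0.4]
opening: 0.004
```

```bash
python3 b.py b; python3 - <<'E'
from h import *
S=cap('side'); a=cv2.imread('pics/b_wrist.png'); b=cv2.resize(S['image'][120:200,215:345],None,fx=3,fy=3,interpolation=cv2.INTER_CUBIC)
a=cv2.resize(a[60:420,150:420],None,fx=1,fy=1)
H=max(a.shape[0],b.shape[0]); f=lambda i:cv2.copyMakeBorder(i,0,H-i.shape[0],0,0,cv2.BORDER_CONSTANT)
cv2.imwrite('pics/bb.png',np.hstack([f(a),f(b)]))
E
```

```text
wrist 0.7 6758 [254.7, 64.5, 295.8, 346.7] z pct [0.0733 0.0739 0.0754 0.0759]
((544.7217407226562, 219.033203125), (161.43798828125, 20.01921272277832), 11.57523250579834)
brush_tip [239.6 276.8] 0.7 [0.5555 0.2213 0.0756]
brush_butt [ 64.5 274.6] 0.95 [0.4661 0.2027 0.0732]
top 0.76 275 [178.5, 171.9, 192.9, 205.1] z pct [0.0658 0.0689 0.0761 0.0779]
((506.9228820800781, 208.5579833984375), (86.43390655517578, 29.044370651245117), 11.508554458618164)
brush_butt [206. 188.] 0.52 [0.461  0.2068 0.0601]
```

View pics/bb.png

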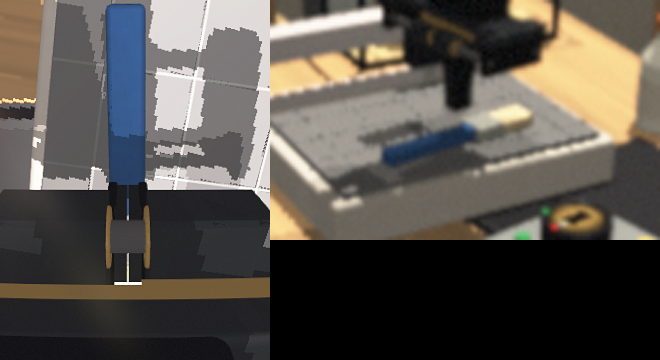

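```bash
python3 - <<'E'
from h import *
np.set_printoptions(precision=4,suppress=True)
W=cap('wrist');S=cap('side');s=read_state();p=np.array(s['position']);R=np.array(s['tcp_rot'])
print('proj TCP wrist',proj(W,p),'side',proj(S,p),'grip pt side',proj(S,p+[0,0,.019]), s['joint_positions'])
for col in (262,270,277,286,294):
  print(col)
  for r in range(228,345,8):
    q=at_depth(W,(r,col)); print(r,None if q is None else (R.T@(q-p)*1000).round(1),end=' ')
  print()
E
```

```text
proj TCP wrist (np.float64(236.86343257010745), np.float64(277.1699680794714)) side (np.float64(165.64233984555293), np.float64(276.8010652598274)) grip pt side (np.float64(160.22903834561194), np.float64(276.8834693444761)) [ 11.0391  37.5275  91.5565  -0.0009  50.9201 -90.0173]
262
228 [ -8.3 -10.8   9.1] 236 [ -8.4 -10.8   4.5] 244 [ -7.2 -37.5  10.2] 252 [ -6.7 -48.1  10.5] 260 [ -6.4 -56.6  10.4] 268 [ -6.1 -64.9  10.6] 276 [ -5.7 -72.3  10.7] 284 [  -3.6 -119.2   31.9] 292 [  -3.5 -121.6   31.1] 300 [  -3.5 -122.4   29.4] 308 [  -3.5 -122.5   27.3] 316 [ -4.8 -95.4   7.9] 324 [ -4.8 -96.    5.3] 332 [ -4.9 -96.8   2.7] 340 [ -4.9 -97.   -0.2] 
270
228 [ -3.9 -11.5   9.4] 236 [ -3.9 -11.3   4.7] 244 [ -3.9 -12.    0.3] 252 [ -3.3 -43.8   8.7] 260 [ -3.1 -52.5   8.6] 268 [ -2.9 -61.2   8.9] 276 [ -2.8 -68.3   8.7] 284 [  -1.6 -119.6   32.1] 292 [  -1.6 -121.5   31. ] 300 [  -1.6 -122.    29.2] 308 [  -1.6 -122.2   27.1] 316 [ -2.5 -84.    0.6] 324 [ -2.5 -84.5  -2.4] 332 [ -2.6 -84.2  -6. ] 340 [ -2.6 -83.8  -9.8] 
277
228 [ -0.1 -11.5   9.4] 236 [ -0.1 -11.5   4.8] 244 [ -0.1 -1
[... 376 characters left out ...]
12.2   0.3] 252 [  4.1 -43.7   8.7] 260 [  3.9 -52.4   8.6] 268 [  3.7 -61.3   8.9] 276 [  3.5 -68.5   8.9] 284 [   2.2 -119.9   32.3] 292 [   2.2 -121.4   31. ] 300 [   2.2 -122.6   29.5] 308 [   2.2 -122.3   27.2] 316 [  3.3 -84.2   0.7] 324 [  3.3 -84.3  -2.6] 332 [  3.3 -84.4  -5.9] 340 [  3.4 -83.4 -10.1] 
294
228 [ 9.3 -9.5  8.7] 236 [ 9.4 -9.2  3.9] 244 [  8.1 -36.8   9.9] 252 [  7.6 -47.8  10.4] 260 [  7.2 -56.6  10.5] 268 [   4.3 -115.2   34.3] 276 [   4.3 -116.3   32.6] 284 [   4.1 -120.    32.3] 292 [   4.  -121.8   31.2] 300 [   4.1 -122.2   29.3] 308 [   4.1 -122.1   27.1] 316 [   4.3 -119.4   23.2] 324 [   5.2 -102.5    9.6] 332 [   5.2 -102.9    7. ] 340 [   3.9 -129.    23.1]
```

The numbers show the brush top at tool y = −11.5, while the closed fingers end near y ≈ −35. So the real finger ends sit about 35 mm short of the reported TCP. I'll measure that properly, open and closed.

```bash
cat > f.py <<'E'
from h import *
import rig
np.set_printoptions(precision=1,suppress=True)
def go():
    W=cap('wrist');s=W['st'];p=np.array(s['position']);R=np.array(s['tcp_rot'])
    pts=[]
    for r in range(150,350):
        for c in range(100,460):
            d=W['z_map'][r,c]
            if d>0:
                o,v=ray(W,(r,c)); q=R.T@(o+v*d-p)*1000; pts.append(q)
    P=np.array(pts); M=(abs(P[:,2])<14)&(P[:,1]<-20)&(P[:,1]>-80)&(abs(P[:,0])<60)
    Q=P[M]; print('opening',s['opening'],'n',len(Q))
    for lo in range(-60,60,5):
        k=Q[(Q[:,0]>=lo)&(Q[:,0]<lo+5)]
        if len(k)>5: print(lo,'ymax',np.percentile(k[:,1],[90,98,100]),'z there',k[np.argmax(k[:,1]),2],end=' | ')
    print()
print([n for n in dir(rig) if not n.startswith('_')], getattr(rig,'grip_point_offset',None)); go()
E
python3 f.py
```

```text
['PlanningError', 'capture', 'grip_point_offset', 'hand_in', 'mark_of', 'masks_of', 'read_state', 'search_frame'] 0.0187
opening 0.0043375646522973805 n 1337
-10 ymax [-38.7 -35.8 -35.2] z there 10.39365855268698 | -5 ymax [-39.7 -36.1 -34.8] z there 8.66973737123807 | 0 ymax [-39.8 -35.6 -34.6] z there 8.615202573723888 | 5 ymax [-38.5 -35.7 -34.4] z there 10.073186260411488 |
```

send_rows(
  moves="50 0 0 0 0;50 0 0 0 0;50 0 0 0 0;50 0 0 0 0;50 0 0 0 0;50 0 0 0 0;50 0 0 0 0;50 0 0 0 0;50 0 0 0 0;50 0 0 0 0",
)

```text
time_s: 10.15
position: [0.5581, 0.222, 0.0641]
tcp_rot: [[-0.192, -0.0, -0.981], [0.981, -0.0, -0.192], [-0.0, -1.0, 0.0]]
force: [-0.4, 0.2, 0.3]
opening: 0.565
```

```bash
python3 f.py|tail -2
```

```text
opening 0.5648310965245947 n 2448
-40 ymax [-67.3 -66.3 -65.5] z there 10.34162186857509 | -35 ymax [-42.2 -36.2 -34.7] z there 10.137870058217972 | -30 ymax [-40.4 -36.  -34.4] z there 8.461983259031765 | -25 ymax [-37.8 -35.7 -34.5] z there -8.64004343543465 | 20 ymax [-38.  -35.2 -34.1] z there 4.195179876390294 | 25 ymax [-40.6 -35.9 -33.5] z there 4.988554332559574 | 30 ymax [-41.  -36.3 -34.1] z there 9.930069361314857 | 35 ymax [-67.4 -63.8 -63.8] z there 10.447929117813404 |
```

The fingers do end 35 mm behind the reported TCP at any opening. All heights from now on use tip z = TCP z + 35 mm.

send_rows(
  moves="50 0 12 0 0;50 0 12 0 0;50 0 6 0 0;50 0 3 0 0;50 0 2 0 0;50 0 0 0 0;0 0 0 0 0;0 0 0 0 0;0 0 0 0 0;0 0 0 0 0;0 0 0 0 0;0 0 0 0 0;0 0 0 0 0;0 0 0 0 0;0 0 0 0 0;0 0 0 0 0",
)

```text
time_s: 11.53
position: [0.5583, 0.222, 0.0294]
tcp_rot: [[-0.192, 0.0, -0.981], [0.981, 0.0, -0.192], [-0.0, -1.0, -0.0]]
force: [-0.1, -0.5, 2.6]
opening: 0.221
```

send_rows(
  moves="0 0 0 0 0;0 0 -8 0 0;0 0 -20 0 0;0 0 -30 0 0;0 0 -30 0 0;0 0 -30 0 0;0 0 -17 0 0;0 0 0 0 0;0 -35 0 5.6 0;0 -35 0 5.6 0;0 -35 0 5.6 0;0 -35 0 5.6 0;0 -35 0 5.6 0;0 -35 0 5.6 0;0 -35 0 5.6 0;0 -35 0 5.6 0",
)

```text
time_s: 12.87
position: [0.5664, -0.0627, 0.1627]
tcp_rot: [[-0.192, -0.003, -0.981], [0.981, 0.001, -0.192], [0.002, -1.0, 0.003]]
force: [1.3, 0.8, -1.9]
opening: 0.225
```

send_rows(
  moves="0 -35 0 5.6 0;0 -35 0 5.6 0;0 -35 0 5.6 0;0 -35 0 5.6 0;0 -30 0 5.6 0;0 0 0 0 4.7;0 0 0 0 4.7;0 0 0 0 0;0 0 0 0 0",
)

```text
time_s: 13.62
position: [0.572, -0.2332, 0.1627]
tcp_rot: [[-0.031, -0.002, -1.0], [1.0, 0.002, -0.031], [0.002, -1.0, 0.002]]
force: [0.1, 0.2, -0.2]
opening: 0.228
```

```bash
python3 - <<'E'
from h import *
np.set_printoptions(precision=4,suppress=True)
plan(.574,-.234,.1,91.6)
W=cap('wrist');T=cap('top')
cv2.imwrite('pics/tray.png',W['image'])
for c in (W,T):
  for n in ['brush_tip','brush_butt','tray_wide','folder']:
    for m in mark_of(c,n)[:2]: print(n,np.round(m['pixel'],1),round(m['p'],2),at_depth(c,m['pixel']))
E
```

```text
t 13.62 pos [ 0.572  -0.2332  0.1627] yaw 91.8 F [ 0.1  0.2 -0.2] open 0.228 | turn 0.2 then dx dy dz [-0.9 62.7 -2. ]  (or unturned axes [-0.9 62.7 -2. ] ) tilt [-0.002  0.002 -1.   ]
brush_butt [ 56.  275.1] 0.85 [ 0.479  -0.2368  0.2086]
folder [187.  212.4] 0.82 [ 0.5771 -0.2976  0.0099]
```

View pics/tray.png

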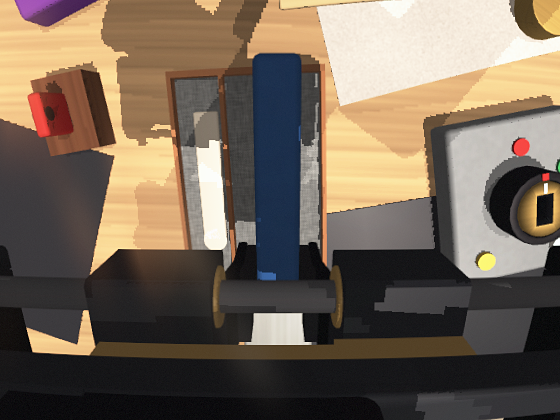

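The brush is held level: butt at (56,275), top at 0.209. The tray's rear wall is at row ~70, its divider at col ~225 and its +y wall at col ~322. Fitting the walls from depth.

```bash
python3 - <<'E'
from h import *
np.set_printoptions(precision=4,suppress=True)
W=cap('wrist');T=cap('top')
for c,(r0,r1,c0,c1) in ((W,(50,245,160,340)),(T,(115,220,322,400))):
  P=np.array([at_depth(c,(r,k)) for r in range(r0,r1) for k in range(c0,c1) if c['z_map'][r,k]>0])
  hi=(P[:,2]>.0145)&(P[:,2]<.023); Q=P[hi]
  # interior floor points of wide compartment
  fl=P[(P[:,2]>.001)&(P[:,2]<.008)]
  print('n',len(Q),'hi y hist'); 
  hist,e=np.histogram(Q[:,1],np.arange(-.36,-.15,.004)); print([(round(a,3),int(h)) for a,h in zip(e,hist) if h>15])
  hist,e=np.histogram(Q[:,0],np.arange(.42,.72,.004)); print([(round(a,3),int(h)) for a,h in zip(e,hist) if h>15])
  for nm,lo,h2 in (('+y wall',-.195,-.17),('div',-.292,-.268),('-y',-.345,-.318)):
    k=Q[(Q[:,1]>lo)&(Q[:,1]<h2)&(Q[:,0]>.475)&(Q[:,0]<.68)]
    if len(k)>10: 
      a=np.polyfit(k[:,0],k[:,1],1);print(nm,len(k),'slope deg',np.degrees(np.arctan(a[0])),'y at .574',np.polyval(a,.574))
E
```

```text
n 3160 hi y hist
[(np.float64(-0.34), 92), (np.float64(-0.336), 306), (np.float64(-0.332), 278), (np.float64(-0.328), 210), (np.float64(-0.324), 43), (np.float64(-0.32), 29), (np.float64(-0.316), 26), (np.float64(-0.312), 35), (np.float64(-0.308), 28), (np.float64(-0.304), 31), (np.float64(-0.3), 40), (np.float64(-0.296), 31), (np.float64(-0.292), 93), (np.float64(-0.288), 318), (np.float64(-0.284), 269), (np.float64(-0.28), 229), (np.float64(-0.276), 42), (np.float64(-0.272), 28), (np.float64(-0.268), 35), (np.float64(-0.264), 34), (np.float64(-0.216), 26), (np.float64(-0.212), 28), (np.float64(-0.208), 35), (np.float64(-0.204), 31), (np.float64(-0.2), 53), (np.float64(-0.196), 227), (np.float64(-0.192), 274), (np.float64(-0.188), 228), (np.float64(-0.184), 61)]
[(np.float64(0.456), 47), (np.float64(0.46), 133), (np.float64(0.464), 289), (np.float64(0.468), 342), (np.float64(0.472), 89), (np.float64(0.476), 76), (np.float64(0.48), 61), (np.float64(0.484), 76), (np.float64(0.488), 57), (np.float64(0.492), 64), (np.float64(0.496), 61), (np.float64(0.5), 56), (np.float64(0.504), 74), (
[... 406 characters left out ...]
4(0.572), 51), (np.float64(0.576), 54), (np.float64(0.58), 48), (np.float64(0.584), 50), (np.float64(0.588), 44), (np.float64(0.592), 50), (np.float64(0.596), 45), (np.float64(0.6), 45), (np.float64(0.604), 53), (np.float64(0.608), 40), (np.float64(0.612), 47), (np.float64(0.616), 46), (np.float64(0.62), 47), (np.float64(0.624), 42), (np.float64(0.628), 44), (np.float64(0.632), 41)]
+y wall 701 slope deg 3.9379154383456165 y at .574 -0.18713377583392907
div 759 slope deg 4.138969684645935 y at .574 -0.28128074024920213
-y 786 slope deg 4.125093167282807 y at .574 -0.3291508584126309
n 67 hi y hist
[(np.float64(-0.336), 27)]
[]
-y 32 slope deg 5.3572584817047355 y at .574 -0.32613483527237624
```

send_rows(
  moves="0 0 0 -9 -2.4;0 0 30 0 0;0 0 35 0 0;0 0 35 0 0;0 0 35 0 0;0 0 25 0 0;0 0 15 0 0;0 0 0 0 0;0 0 0 0 0",
)

```text
time_s: 14.97
position: [0.5816, -0.2332, -0.0116]
tcp_rot: [[-0.071, -0.002, -0.997], [0.997, 0.001, -0.071], [0.001, -1.0, 0.001]]
force: [-0.4, 0.5, -0.6]
opening: 0.22
```

```bash
python3 - <<'E'
from h import *
np.set_printoptions(precision=4,suppress=True)
plan(.581,-.2336,-.0255,94.2)
W=cap('wrist')
for n in ['brush_tip','brush_butt']:
    for m in mark_of(W,n)[:2]: print(n,np.round(m['pixel'],1),round(m['p'],2),at_depth(W,m['pixel']))
E
```

```text
t 14.97 pos [ 0.5816 -0.2332 -0.0116] yaw 94.1 F [-0.4  0.5 -0.6] open 0.220 | turn -0.1 then dx dy dz [-0.4 13.9  0.6]  (or unturned axes [-0.4 13.9  0.6] ) tilt [-0.002  0.001 -1.   ]
brush_butt [ 58.  273.2] 0.8 [ 0.4896 -0.2412  0.0347]
```

send_rows(
  moves="0 0 6 0 0;0 0 4 0 0;0 0 2 0 0;0 0 1 0 0;0 0 0 0 0;0 0 0 0 0",
)

```text
time_s: 15.62
position: [0.5819, -0.2334, -0.0239]
tcp_rot: [[-0.071, -0.0, -0.997], [0.997, 0.0, -0.071], [0.0, -1.0, 0.0]]
force: [-0.7, -0.1, -1.3]
opening: 0.224
```

send_rows(
  moves="0 0 1 0 0;0 0 1 0 0;0 0 0 0 0;0 0 0 0 0;44 0 0 0 0;44 0 0 0 0;44 0 0 0 0;44 0 0 0 0;44 0 0 0 0;44 0 0 0 0;44 0 0 0 0;44 0 0 0 0",
)

```text
time_s: 16.62
position: [0.582, -0.2334, -0.0258]
tcp_rot: [[-0.071, 0.0, -0.997], [0.997, -0.0, -0.071], [-0.0, -1.0, -0.0]]
force: [0.8, -0.3, 0.8]
opening: 0.503
```

send_rows(
  moves="44 0 -5 0 0;44 0 -15 0 0;44 0 -30 0 0;44 0 -35 0 0;44 0 -35 0 0;44 0 -30 0 0;44 0 0 0 0;44 0 0 0 0",
)

```text
time_s: 17.28
position: [0.5835, -0.2342, 0.1271]
tcp_rot: [[-0.071, 0.005, -0.997], [0.997, -0.003, -0.071], [-0.003, -1.0, -0.005]]
force: [-0.8, 0.2, -1.1]
opening: 0.509
```

```bash
python3 - <<'E'
from h import *
np.set_printoptions(precision=4,suppress=True)
W=cap('wrist');T=cap('top');cv2.imwrite('pics/placed.png',W['image'])
for c in (W,T):
  for n in ['brush_tip','brush_butt','key_grip','stand','key']:
    for m in mark_of(c,n)[:1]: print(n,np.round(m['pixel'],1),round(m['p'],2),at_depth(c,m['pixel']))
# key top & stand top from the top camera depth
P=np.array([at_depth(T,(r,k)) for r in range(165,220) for k in range(405,445) if T['z_map'][r,k]>0])
K=P[P[:,2]>.06]; print('key top',len(K),K.mean(0),cv2.minAreaRect((K[:,:2]*1000).astype(np.float32)))
m=(T['image'][165:220,405:445,2].astype(int)-T['image'][165:220,405:445,1])>90
Q=np.array([at_z(T,(165+r,405+k),.076) for r,k in np.argwhere(m)]); print('red',len(Q),cv2.minAreaRect((Q[:,:2]*1000).astype(np.float32)))
B=P[(P[:,2]>.028)&(P[:,2]<.045)];print('stand',len(B),cv2.minAreaRect((B[:,:2]*1000).astype(np.float32)))
plan(.47,-.42,.13,103)
E
```

```text
brush_tip [284.9 276.9] 0.94 [ 0.5507 -0.236   0.2471]
brush_butt [ 80.4 279.3] 0.88 [ 0.4893 -0.2396  0.0191]
key_grip [90.5 22.6] 0.89 [ 0.5082 -0.4221  0.0703]
stand [90.5 67.2] 0.67 [ 0.5069 -0.4078  0.036 ]
key [89.3 62.3] 0.67 [ 0.5061 -0.4122  0.0355]
key_grip [184.3 431.3] 0.67 [ 0.5099 -0.4276  0.076 ]
stand [190.4 424.9] 0.92 [ 0.5008 -0.4211  0.0429]
key [188. 422.] 0.47 [ 0.509  -0.4161  0.0356]
key top 86 [ 0.5038 -0.4251  0.0719] ((505.21051025390625, -426.42840576171875), (35.64802932739258, 12.509611129760742), 10.25783920288086)
red 62 ((505.5013427734375, -426.8937683105469), (33.75223922729492, 11.97342300415039), 10.300633430480957)
stand 391 ((505.0971374511719, -427.0021667480469), (70.57106018066406, 52.52802276611328), 9.532732009887695)
t 17.88 pos [ 0.5819 -0.2333  0.1237] yaw 94.1 F [-0.5 -0.1  1. ] open 0.508 | turn -8.9 then dx dy dz [-156.7   -6.3  151. ]  (or unturned axes [-178.3   -6.3  124.8] ) tilt [-0.001  0.    -1.   ]
```

send_rows(
  moves="44 -17.8 0 9 0;44 -35 0 17.3 0;44 -35 0 17.3 0;44 -35 0 17.3 0;44 -35 0 17 0;44 -22 0 11 0;44 0 0 0 -5.9;44 0 0 0 0;44 0 0 0 0",
)

```text
time_s: 18.63
position: [0.5057, -0.4189, 0.1239]
tcp_rot: [[-0.17, -0.0, -0.985], [0.985, 0.001, -0.17], [0.001, -1.0, 0.0]]
force: [-0.2, 0.2, 0.7]
opening: 0.51
```

```bash
cat > k.py <<'E'
from h import *
np.set_printoptions(precision=4,suppress=True)
plan(.5052,-.4267,.105,100)
W=cap('wrist');cv2.imwrite('pics/k.png',W['image'])
for n in ['key_grip','stand','key']:
    for m in mark_of(W,n)[:1]: print(n,np.round(m['pixel'],1),round(m['p'],2),at_depth(W,m['pixel']))
im=W['image'].astype(int); m=(im[...,2]-im[...,1]>70)&(im[...,2]-im[...,0]>70)
n,l,st,_=cv2.connectedComponentsWithStats(m.astype(np.uint8))
for i in range(1,n):
  if st[i,4]>80:
    Q=np.array([at_depth(W,q) for q in np.argwhere(l==i) if W['z_map'][q[0],q[1]]>0]); 
    if len(Q)<30: continue
    t=Q[Q[:,2]>np.percentile(Q[:,2],90)-.004]
    print(st[i],'z',np.percentile(Q[:,2],[5,50,95]),'top',cv2.minAreaRect((t[:,:2]*1000).astype(np.float32)))
E
python3 k.py
```

```text
t 18.63 pos [ 0.5057 -0.4189  0.1239] yaw 99.8 F [-0.2  0.2  0.7] open 0.510 | turn -0.2 then dx dy dz [-7.6 18.9  1.9]  (or unturned axes [-7.6 18.9  1.8] ) tilt [-0.     0.001 -1.   ]
key_grip [205.5 265.6] 0.67 [ 0.5013 -0.428   0.0757]
stand [186.6 266.7] 0.7 [ 0.4883 -0.4294  0.0727]
key [187.5 265.4] 0.74 [ 0.4889 -0.4302  0.0738]
[ 359  169  151  103 1358] z [0.0168 0.0174 0.0179] top ((512.4630737304688, -273.4007568359375), (97.23541259765625, 124.95594024658203), 3.8080945014953613)
[256 187  17  49 756] z [0.0732 0.0752 0.0759] top ((506.15081787109375, -428.46234130859375), (34.67346954345703, 11.61600112915039), 9.624383926391602)
[505 191  24  77 244] z [0.0166 0.0172 0.0179] top ((500.6087646484375, -192.12869262695312), (74.97781372070312, 4.75175666809082), 4.519044876098633)
```

The key top is at (187–236, 256–273) in the wrist picture: (0.506, −0.428), 75.5 mm high, angled 9.6°. Grasping.

send_rows(
  moves="44 -9 0 1 0;44 0 30 0 0;44 0 30 0 0;44 0 30 0 0;44 0 16 0 0;44 0 7 0 0;44 0 3 0 0;44 0 0 0 0;44 0 0 0 0",
)

```text
time_s: 19.58
position: [0.5076, -0.429, 0.0094]
tcp_rot: [[-0.173, 0.002, -0.985], [0.985, -0.002, -0.173], [-0.002, -1.0, -0.001]]
force: [-0.1, 0.6, 0.0]
opening: 0.503
```

send_rows(
  moves="0 0 0 0 0;0 0 0 0 0;0 0 0 0 0;0 0 0 0 0;0 0 0 0 0;0 0 0 0 0;0 0 0 0 0;0 0 0 0 0;0 0 0 0 0;0 0 0 0 0;0 0 0 0 0;0 0 0 0 0",
)

```text
time_s: 20.58
position: [0.5066, -0.4282, 0.0084]
tcp_rot: [[-0.173, 0.0, -0.985], [0.985, -0.0, -0.173], [-0.0, -1.0, -0.0]]
force: [-0.9, 0.5, 2.7]
opening: 0.139
```

send_rows(
  moves="0 0 -5 0 0;0 0 -10 0 0;0 0 -20 0 0;0 0 -30 0 0;0 0 -30 0 0;0 0 -30 0 0;0 0 -10 0 0;0 0 0 0 0;0 0 0 0 0",
)

```text
time_s: 21.33
position: [0.5064, -0.4277, 0.1432]
tcp_rot: [[-0.173, 0.0, -0.985], [0.985, 0.0, -0.173], [0.0, -1.0, -0.0]]
force: [0.7, -0.9, -1.3]
opening: 0.134
```

```bash
python3 - <<'E'
from h import *
np.set_printoptions(precision=4,suppress=True)
plan(.57,.002,.144,102.5)
E
```

```text
t 21.33 pos [ 0.5064 -0.4277  0.1432] yaw 100.0 F [ 0.7 -0.9 -1.3] open 0.134 | turn -2.5 then dx dy dz [ 405.7   -0.8 -155.1]  (or unturned axes [ 412.2   -0.8 -137. ] ) tilt [ 0.  0. -1.]
```

send_rows(
  moves="0 15 0 -7 0;0 30 0 -12 0;0 30 0 -12 0;0 30 0 -12 0;0 30 0 -12 0;0 30 0 -12 0;0 30 0 -12 0;0 30 0 -12 0;0 30 0 -12 0;0 30 0 -12 0;0 30 0 -12 0;0 17 0 -10 0;0 0 0 0 0;0 0 0 0 0",
)

```text
time_s: 22.5
position: [0.5825, -0.0749, 0.141]
tcp_rot: [[-0.176, -0.005, -0.984], [0.984, 0.001, -0.176], [0.002, -1.0, 0.004]]
force: [-0.3, 0.1, -1.4]
opening: 0.138
```

```bash
cat > s.py <<'E'
from h import *
np.set_printoptions(precision=4,suppress=True)
W=cap('wrist');cv2.imwrite('pics/slot.png',W['image'])
for n in ['slot_mouth','console']:
    for m in mark_of(W,n)[:2]: print(n,np.round(m['pixel'],1),round(m['p'],2),at_depth(W,m['pixel']),at_z(W,m['pixel'],.074))
# barrel: points near z .074 within 60mm of the expected place
g=[(r,k) for r in range(60,330) for k in range(0,560) if W['z_map'][r,k]>0]
P=np.array([at_depth(W,q) for q in g]);g=np.array(g)
near=np.hypot(P[:,0]-.57,P[:,1]-.002)<.045
top=near&(abs(P[:,2]-.074)<.006)
print('ring n',top.sum(),'z',np.median(P[top,2])); (cx,cy),rad=cv2.minEnclosingCircle((P[top,:2]*1000).astype(np.float32)); print('circle',cx,cy,rad)
z0=np.median(P[top,2])
hole=near&(P[:,2]<z0-.006)&(np.hypot(P[:,0]-cx/1000,P[:,1]-cy/1000)<.018)
gray=cv2.cvtColor(W['image'],cv2.COLOR_BGR2GRAY)
X=np.array([at_z(W,q,z0)[:2] for q in g[near]])
dk=(gray[g[near][:,0],g[near][:,1]]<28)&(np.hypot(X[:,0]-cx/1000,X[:,1]-cy/1000)<.02)
for nm,Q in (('depth hole',np.array([at_z(W,q,z0)[:2] for q in g[hole]])),('dark',X[dk])):
  if len(Q)>8: print(nm,len(Q),Q.mean(0),cv2.minAreaRect((Q*1000).astype(np.float32)))
con=(abs(P[:,2]-.04)<.004)&(np.hypot(P[:,0]-.57,P[:,1]-.002)<.13)
print('console top',con.sum(),cv2.minAreaRect((P[con,:2]*1000).astype(np.float32)))
E
python3 s.py; python3 -c "
from h import *
plan(.57,.002,.144,102.5)"
```

```text
slot_mouth [208.5 376.2] 0.66 [0.5744 0.0066 0.0556] [0.5704 0.0005 0.074 ]
console [190.4 357.1] 0.76 [ 0.5593 -0.0172  0.0732] [ 0.5591 -0.0175  0.074 ]
ring n 5322 z 0.0733134362342423
circle 573.5510864257812 1.6998943090438843 34.45513153076172
depth hole 243 [0.5723 0.0002] ((572.3161010742188, 0.24611234664916992), (18.87531089782715, 7.87116003036499), 14.145069122314453)
dark 617 [0.573  0.0023] ((573.0762329101562, 2.391606330871582), (27.08182716369629, 14.865316390991211), 13.673377990722656)
console top 16357 ((564.4903564453125, 0.05194091796875), (142.14059448242188, 139.11117553710938), 12.858240127563477)
t 22.65 pos [ 0.5831 -0.0778  0.1421] yaw 99.9 F [-0.6 -0.1 -1.3] open 0.134 | turn -2.6 then dx dy dz [80.7 -1.9 -4.5]  (or unturned axes [80.8 -1.9 -0.8] ) tilt [-0.002  0.    -1.   ]
```

View pics/slot.png

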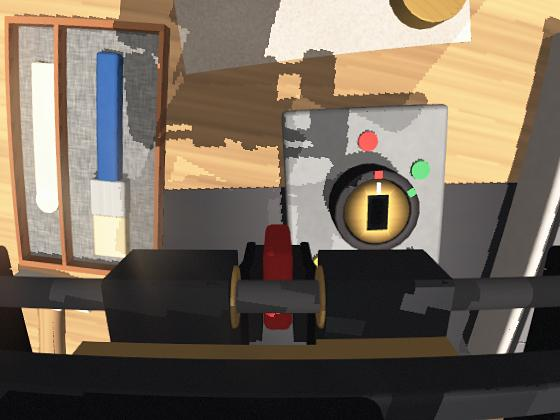

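The picture shows the brush lying in the wide compartment (cols 95–125), the key held in the fingers (col 278), and the switch slot at (211,377). The arm was still settling for that shot, so I'll measure again and also measure the key in the hand.

```bash
python3 s.py; python3 - <<'E'
from h import *
np.set_printoptions(precision=4,suppress=True)
plan(.5735,.0017,.144,103.3)
W=cap('wrist');im=W['image'].astype(int);R=np.array(W['st']['tcp_rot']);p=np.array(W['st']['position'])
m=(im[...,2]-im[...,1]>60)&(im[...,2]-im[...,0]>60); m[:215]=0;m[335:]=0;m[:,:255]=0;m[:,300:]=0
Q=np.array([R.T@(at_depth(W,q)-p)*1000 for q in np.argwhere(m) if W['z_map'][q[0],q[1]]>0]);print(len(Q),np.percentile(Q,[2,50,98],axis=0))
Q=Q[abs(Q[:,1]-np.percentile(Q[:,1],15))<6];print('tool x,z of key top rect',cv2.minAreaRect(Q[:,[0,2]].astype(np.float32)),'y-z slope',np.polyfit(Q[:,2],Q[:,1],1),Q[:,2].min(),Q[:,2].max())
E
```

```text
slot_mouth [212.1 380.7] 0.73 [0.5772 0.0071 0.0598] [0.5739 0.0022 0.074 ]
console [186.7 357.6] 0.91 [ 0.5576 -0.02    0.0729] [ 0.5574 -0.0203  0.074 ]
console [210.6 378.4] 0.39 [0.5782 0.0078 0.0514] [0.573  0.0001 0.074 ]
ring n 5333 z 0.07333167394226181
circle 573.5159912109375 2.1888792514801025 34.309078216552734
depth hole 247 [0.5721 0.0003] ((572.0734252929688, 0.5302577018737793), (19.46588706970215, 7.840851783752441), 14.055377960205078)
dark 602 [0.5729 0.0022] ((573.0595703125, 2.2249364852905273), (27.063167572021484, 14.59018611907959), 12.175535202026367)
console top 16492 ((566.9461669921875, 0.1863861083984375), (146.68234252929688, 138.79159545898438), 12.810006141662598)
t 22.80 pos [ 0.5837 -0.0784  0.1428] yaw 99.9 F [ 0.  -0.2 -1.2] open 0.135 | turn -3.4 then dx dy dz [80.3 -1.2 -8.5]  (or unturned axes [80.6 -1.2 -3.7] ) tilt [-0.001  0.    -1.   ]
1858 [[ -5.2484 -67.5782 -15.4208]
 [ -0.0033 -66.1943  14.6432]
 [  5.5936 -33.1993  17.9849]]
tool x,z of key top rect ((0.24121713638305664, 0.7842903137207031), (11.672501564025879, 34.755550384521484), 0.22412265837192535) y-z slope [  0.0351 -66.5829] -16.57631536298566 18.156515180946233
```

send_rows(
  moves="0 0 0 0 -3;0 15 0 -1.5 0;0 25 0 -2.5 0;0 25 0 -2.5 0;0 15.6 0 -2 0;0 0 20 0 0;0 0 20 0 0;0 0 15 0 0;0 0 0 0 0;0 0 0 0 0;0 0 0 0 0",
)

```text
time_s: 23.77
position: [0.5749, 0.0032, 0.0889]
tcp_rot: [[-0.224, 0.001, -0.975], [0.975, -0.0, -0.224], [-0.0, -1.0, -0.001]]
force: [0.5, -0.1, -1.2]
opening: 0.134
```

```bash
python3 - <<'E'
from h import *
np.set_printoptions(precision=4,suppress=True)
plan(.574,.002,.0805,102.9)
W=cap('wrist');S=cap('side');a=W['image'][140:360,180:400]
b=S['image'][150:240,270:360]
cv2.imwrite('pics/pre.png',np.hstack([cv2.resize(a,(400,400),interpolation=cv2.INTER_CUBIC),cv2.resize(b,(400,400),interpolation=cv2.INTER_CUBIC)]))
E
```

```text
t 23.77 pos [0.5749 0.0032 0.0889] yaw 102.9 F [ 0.5 -0.1 -1.2] open 0.134 | turn 0.0 then dx dy dz [-0.9  8.4  1.1]  (or unturned axes [-0.9  8.4  1.1] ) tilt [ 0.001 -0.    -1.   ]
```

View pics/pre.png

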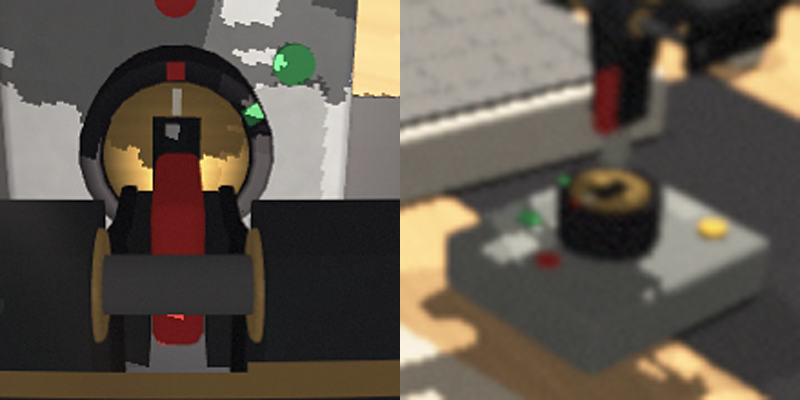

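Left: key aligned over the dark slot, pointer at red. Right: blade just above the barrel. Inserting slowly.

send_rows(
  moves="0 -0.9 3 1 0;0 0 4 0 0;0 0 4 0 0;0 0 4 0 0;0 0 3 0 0;0 0 3 0 0;0 0 0 0 0;0 0 0 0 0",
)

```text
time_s: 24.53
position: [0.5734, 0.002, 0.0668]
tcp_rot: [[-0.224, -0.001, -0.975], [0.975, 0.0, -0.224], [0.0, -1.0, 0.001]]
force: [-0.3, 0.5, -0.9]
opening: 0.138
```

send_rows(
  moves="0 0 3 0 0;0 0 3 0 0;0 0 3 0 0;0 0 3 0 0;0 0 2 0 0;0 0 0 0 0;0 0 0 0 0",
)

```text
time_s: 25.12
position: [0.5734, 0.002, 0.053]
tcp_rot: [[-0.224, -0.0, -0.975], [0.975, 0.0, -0.224], [0.0, -1.0, 0.0]]
force: [0.5, -0.4, -1.3]
opening: 0.127
```

send_rows(
  moves="0 0 2 0 0;0 0 1 0 0;0 0 1 0 0;0 0 1 0 0;0 0 1 0 0;0 0 0 0 0;0 0 0 0 0",
)

```text
time_s: 25.7
position: [0.5735, 0.002, 0.0471]
tcp_rot: [[-0.224, -0.0, -0.975], [0.975, 0.0, -0.224], [0.0, -1.0, 0.0]]
force: [1.3, -0.5, -1.5]
opening: 0.133
```

send_rows(
  moves="0 0 0.5 0 0;0 0 0.5 0 0;0 0 0.5 0 0;0 0 0.5 0 0;0 0 0 0 0;0 0 0 0 0",
)

```text
time_s: 26.2
position: [0.5737, 0.002, 0.0463]
tcp_rot: [[-0.224, 0.001, -0.975], [0.975, -0.0, -0.224], [-0.0, -1.0, -0.001]]
force: [-1.6, 0.3, 7.0]
opening: 0.135
```

Contact at 7 N with z = 46.3 mm, so the key is home. Turning clockwise.

send_rows(
  moves="0 0 0 0 4;0 0 0 0 5;0 0 0 0 5;0 0 0 0 5;0 0 0 0 5;0 0 0 0 5;0 0 0 0 5;0 0 0 0 5;0 0 0 0 5;0 0 0 0 5;0 0 0 0 5;0 0 0 0 4;0 0 0 0 0;0 0 0 0 0",
)

```text
time_s: 27.37
position: [0.5741, 0.0013, 0.0463]
tcp_rot: [[0.707, 0.001, -0.707], [0.707, -0.001, 0.707], [0.0, -1.0, -0.002]]
force: [-2.0, -1.9, 5.7]
opening: 0.134
```

```bash
python3 -c "
from h import *
plan(.5735,.002,.0465,30);print(read_state()['moment'])"
```

```text
t 27.37 pos [0.5741 0.0013 0.0463] yaw 45.0 F [-2.  -1.9  5.7] open 0.134 | turn 15.0 then dx dy dz [-0.2 -0.2  0.9]  (or unturned axes [ 0.1 -0.2  0.9] ) tilt [ 0.001 -0.001 -1.   ]
[-0.35648011  0.28116523 -0.0042853 ]
```

send_rows(
  moves="0 0 0 0 4;0 0 0 0 4;0 0 0 0 0;0 0 0 0 0",
)

```text
time_s: 27.7
position: [0.574, 0.0012, 0.0463]
tcp_rot: [[0.799, 0.001, -0.601], [0.601, -0.001, 0.799], [0.0, -1.0, -0.002]]
force: [-1.5, -2.1, 5.7]
opening: 0.131
```

```bash
python3 -c "
from h import *
plan(.5735,.002,.0465,30);print(read_state()['moment'],read_state()['tau'])"
```

```text
t 27.70 pos [0.574  0.0012 0.0463] yaw 37.0 F [-1.5 -2.1  5.7] open 0.131 | turn 7.0 then dx dy dz [-0.  -0.2  1. ]  (or unturned axes [ 0.1 -0.2  1. ] ) tilt [ 0.001 -0.001 -1.   ]
[-0.40234799  0.36545314 -0.0890405 ] [ 1.15890741e+00 -4.00377274e+01 -1.08582383e+01  4.95247934e-01
 -3.07515319e-01  2.56554886e-03]
```

send_rows(
  moves="0 0 0 0 3;0 0 0 0 3;0 0 0 0 0;0 0 0 0 0",
)

```text
time_s: 28.03
position: [0.5739, 0.0011, 0.0462]
tcp_rot: [[0.856, 0.001, -0.516], [0.516, -0.002, 0.856], [-0.0, -1.0, -0.002]]
force: [-2.1, -1.0, 5.5]
opening: 0.134
```

```bash
python3 -c "
from h import *
plan(.5735,.002,.0465,30);print(read_state()['moment'],read_state()['tau'])
W=cap('wrist');cv2.imwrite('pics/turn.png',cv2.resize(W['image'][130:330,170:390],(660,600),interpolation=cv2.INTER_CUBIC))"
```

```text
t 28.03 pos [0.5739 0.0011 0.0462] yaw 31.1 F [-2.1 -1.   5.5] open 0.134 | turn 1.1 then dx dy dz [ 0.1 -0.3  1. ]  (or unturned axes [ 0.2 -0.3  1. ] ) tilt [ 0.001 -0.002 -1.   ]
[-0.46202207  0.35601568  0.26518891] [  0.8010876  -39.99403596 -10.91142029   0.71937824  -0.34622979
   0.32007733]
```

View pics/turn.png

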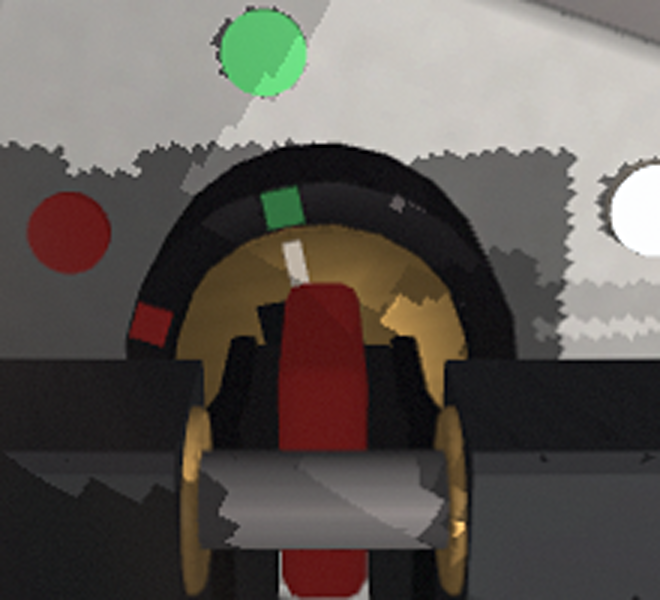

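The pointer (295,262) lines up with the green mark (283,207), and the turning moment has risen to 0.27 N m, so it is at the stop. One small further turn, then release and rise.

send_rows(
  moves="0 0 0 0 1.5;0 0 0 0 0;0 0 0 0 0;0 0 0 0 0",
)

```text
time_s: 28.42
position: [0.5738, 0.0011, 0.0463]
tcp_rot: [[0.869, 0.001, -0.495], [0.495, -0.002, 0.869], [-0.0, -1.0, -0.002]]
force: [-1.8, -1.6, 6.7]
opening: 0.141
```

```bash
python3 -c "
from h import *
plan(.5735,.002,.0465,30);print(read_state()['moment'])"
```

```text
t 28.42 pos [0.5738 0.0011 0.0463] yaw 29.6 F [-1.8 -1.6  6.7] open 0.141 | turn -0.4 then dx dy dz [ 0.1 -0.2  0.9]  (or unturned axes [ 0.1 -0.2  0.9] ) tilt [ 0.001 -0.002 -1.   ]
[-0.34077156  0.39030728  0.46819249]
```

send_rows(
  moves="40 0 0 0 0;40 0 0 0 0;40 0 0 0 0;40 0 0 0 0;40 0 0 0 0;40 0 0 0 0;40 0 0 0 0;40 0 0 0 0;40 0 -5 0 0;40 0 -15 0 0;40 0 -30 0 0;40 0 -30 0 0;40 0 -30 0 0;40 0 -20 0 0",
)

```text
time_s: 29.58
position: [0.5747, 0.0018, 0.1785]
tcp_rot: [[0.871, 0.004, -0.492], [0.492, -0.001, 0.871], [0.003, -1.0, -0.003]]
force: [0.5, 0.0, 0.2]
opening: 0.461
```

send_rows(
  moves="40 20 0 0 0;40 30 0 0 0;40 30 0 0 0;40 20 0 0 0;40 0 0 0 0;40 0 0 0 0;40 0 0 0 0",
)

```text
time_s: 30.17
position: [0.6593, 0.051, 0.1748]
tcp_rot: [[0.871, -0.002, -0.492], [0.492, -0.0, 0.871], [-0.002, -1.0, 0.001]]
force: [-0.4, 0.5, -0.4]
opening: 0.462
```

```bash
python3 - <<'E'
from h import *
np.set_printoptions(precision=4,suppress=True)
W=cap('wrist');T=cap('top');print(read_state()['position'],proj(W,[.5735,.002,.074]))
for n in ['key_grip','key','slot_mouth','console']:
    for m in mark_of(W,n)[:1]: print(n,np.round(m['pixel'],1),round(m['p'],2),at_depth(W,m['pixel']))
P=np.array([at_depth(W,(r,k)) for r in range(0,245) for k in range(0,560) if W['z_map'][r,k]>0])
K=P[(np.hypot(P[:,0]-.5735,P[:,1]-.002)<.03)&(P[:,2]>.085)];t=K[K[:,2]>.105]
print('key top z',np.percentile(K[:,2],[50,95]),cv2.minAreaRect((t[:,:2]*1000).astype(np.float32)) if len(t)>5 else len(t))
b=cv2.resize(T['image'][110:280,160:400],(776,550))
r,c=map(int,proj(W,[.5735,.002,.074])); r0=min(max(r-70,0),270);c0=min(max(c-90,0),370)
a=cv2.resize(W['image'][r0:r0+150,c0:c0+190],(400,316));b=cv2.resize(T['image'][110:260,160:400],(400,250))
cv2.imwrite('pics/final.png',np.vstack([a,b]))
E
```

```text
[0.6592 0.0506 0.175 ] (np.float64(196.98109551344763), np.float64(162.70145264248742))
key_grip [202.  152.7] 0.89 [0.5749 0.0092 0.1123]
key [189.9 173.2] 0.94 [0.5789 0.0124 0.0744]
slot_mouth [196.1 162.1] 0.92 [0.576  0.0097 0.0932]
console [176.9 182.8] 0.67 [0.5811 0.0261 0.0727]
key top z [0.1115 0.1139] ((574.0825805664062, 2.1453895568847656), (12.405025482177734, 35.83556365966797), 32.79359817504883)
```

View pics/final.png

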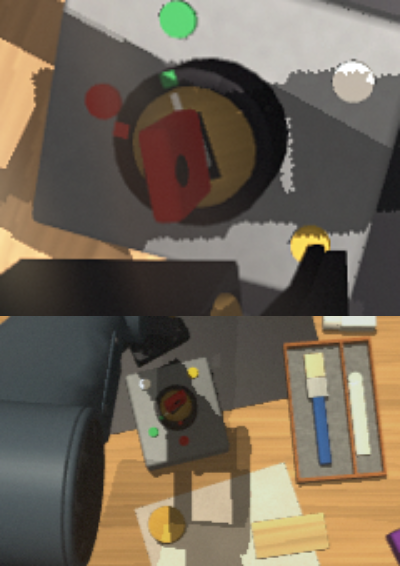

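The final view shows the key standing in the switch with its top at 0.114 m, so it is fully home. The pointer is at the green mark, the brush is flat in the wide compartment, and the bystanders are in place. Handing in.

```bash
python3 -c "
from rig import *
print(hand_in())"
```

```text
the job is handed in; nothing more can be done
None
```

The job is done and handed in after about 30 s of the allowed 72 s; no verdict was reported.

**What I did**
- **Brush:** I moved it from the cutter bed into the tray's wide compartment. It lies flat and lengthwise, with its butt end's top 19 mm above the bench (20 mm expected).
- **Key:** I took it from its stand, pushed it into the grey console's switch until I felt contact at 7 N, and turned it clockwise to the stop. The turning moment rose from about 0 to 0.47 N m there. I then released it and moved the arm clear.

**Last checks**
- The key's top is 114 mm above the bench, which is what fully home should give.
- The key stands about 70° clockwise of where it went in: 60° of switch travel plus play in the slot.
- The pointer is at the green mark.
- In the last pictures the folder, tin and template look unmoved, judged by eye only.

**What disagreed**
- **Finger length:** the finger ends are about 35 mm short of the reported TCP. My first two brush grasps closed on nothing above the brush, without moving it. I measured the offset with the wrist camera and corrected for it.
- **Two-view heights:** these were poor for the brush, at 56 mm for the grip point and 87 mm for the tip. I used the depth readings instead, which matched the described heights.

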